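# Dock a lidded steel tub through a sprung flap gate

## Task

Pick the lidded steel tub up by the grip on its lid, set it down squarely on the dock's open apron in front of the shut flaps, then slide it along the dock floor so that the tub itself pushes the two sprung flaps open and they swing shut behind it. Keep sliding slowly until you feel it meet the rubber bumper (how far the bumper is screwed out is not known), lean on it steadily with about 10 N for a second, never more than 25 N, then let go and leave it standing flat against the bumper behind the shut flaps. Do not touch the flaps with the gripper, do not lift the tub over them, and leave the pot, jug and jar alone.

Things in the scene. Friction and masses are not known exactly. Their poses are not given: they have to be found in the camera images.
- tub_centre (a point): Centre (half-way up) of the loose lidded steel tub: a square steel body with a flat grey lid, 80 x 80 mm and 56 mm high, with an upright black grip block on the lid; 92 mm high in all, about 0.3 to 0.55 kg. This point is 46 mm above its underside. Axes: z up, x along the grip block; the tub is the same turned by half a turn. Its smooth underside slides easily on the dock floor (friction about 0.2).
- tub_grip (a point): Point in the middle of the tub's grip block, 80 mm above the tub's underside and 12 mm below the block's top. The block is 60 mm long (tub x), 14 mm thick (tub y) and stands 36 mm above the flat lid. Axes as the tub's; pinch it across its thickness, so that the push runs along the pads.
- dock: The fixed low aluminium dock. Origin on the table under the middle of the flap line; x points the way in (apron towards bumper), y to the left, z up. Its 5 mm thick floor, 150 mm wide, runs from x = -120 to 225 mm. Outer walls, 45 mm high, stand at y = +-72 from x = 5 on. Upright hinge posts, 12 mm thick and 55 mm high, stand at x = 0, y = +-60.
- apron (a point): Point on top of the dock's open apron, at dock x = -62, y = 0, 5 mm above the table; axes as the dock's. Set the tub down with its centre over this point and its grip block along the dock (tub x along dock x). Two flared lead-in plates, 27 mm high, narrow from 125 mm apart at dock x = -55 to 89 mm at x = -7.
- lane (a point): Point on the dock floor at dock x = 140, y = 0, 5 mm above the table; axes as the dock's. Half-way along two 27 mm high guide rails, 90 mm apart, that run from dock x = 65 to 215.
- gate (a point): Point on the dock floor's top (5 mm above the table) at the middle of the flap line; axes as the dock's. The tub's centre is 46 mm above it when it stands on the floor.
- flap_left (a joint): Left sprung flap: steel leaf 58 mm long, 3 mm thick, top 48 mm above the table, hinged at dock y = +60. 0 = shut across the lane, grows to 1.5 swinging inwards; it cannot swing outwards. Opening both with the tub takes some 5 to 15 N. Both can shut only once the tub's rear is some 56 mm past the flap line (tub centre at dock x = 96), and then they clear it.
- flap_right (a joint): Right sprung flap, the mirror image, hinged at dock y = -60; 0 = shut, grows to 1.5 as it swings inwards.
- stop: Fixed dark steel stop block at the dock's end, 80 mm wide, 55 mm high; origin on the dock floor, middle of its front face, at dock x = 199. It carries a stiff 22 mm round rubber bumper facing the flaps, 40 mm above the floor, whose face stands 27 to 54 mm in front of the block, differently each time and not measured: feel for it (tub centre then at dock x 105 to 132).
- pot: Bystander: open steel pot, 130 mm across, 75 mm high; origin under its centre.
- jug: Bystander: white plastic mug-like jug, 84 mm across, 110 mm high; origin under its centre.
- jar: Bystander: white jar with blue cap, 70 mm across, 90 mm high; origin under its centre.

How it is judged:
On the way, in this order (a step that is already met when the one before it is completed fails the run):
1. the tub stands flat on the dock's apron in front of the shut flaps (x of tub_centre in the frame of gate between -0.11 and -0.038 m and y of tub_centre in the frame of gate between -0.025 and 0.025 m and z of tub_centre in the frame of gate below 0.052 m and angle between tub_centre's own z axis and vertical below 0.12 rad and value of joint each of flap_left, flap_right below 0.08 rad), for 0.1 s.
2. the tub, flat on the dock floor, pushes both flaps open (x of tub_centre in the frame of gate above 0 m and y of tub_centre in the frame of gate between -0.012 and 0.012 m and z of tub_centre in the frame of gate below 0.052 m and angle between tub_centre's own z axis and vertical below 0.12 rad and value of joint each of flap_left, flap_right above 0.6 rad), for 0.1 s.
3. with the flaps shut behind it, the tub is pressed against the bumper with 5 to 20 N for half a second (y of tub_centre in the frame of gate between -0.012 and 0.012 m and z of tub_centre in the frame of gate below 0.052 m and angle between tub_centre's own z axis and vertical below 0.12 rad and value of joint each of flap_left, flap_right below 0.08 rad and contact force between tub and stop between 5 and 20 N), for 0.5 s.
At the end, for the whole second after the job is handed in: The tub stands flat on the dock floor behind the flaps, square to the dock (within about 6 degrees), in the middle of the lane (within 12 mm), with its front within 4 mm of the bumper's face; both flaps are shut (within 0.08 rad); the tub is at rest and let go (y of tub_centre in the frame of gate between -0.012 and 0.012 m and z of tub_centre in the frame of gate below 0.052 m and angle between tub_centre's own z axis and vertical below 0.12 rad and value of joint each of flap_left, flap_right below 0.08 rad and x of tub_centre in the frame of bumper_face between -0.044 and -0.036 m and angle between the x axis of tub_centre and the x axis of gate, either way round below 0.1 rad and linear speed of tub below 0.01 m/s); the robot touches nothing.
It fails at once if the tub presses the bumper or stop with more than 25 N (contact force between tub and stop above 25 N).
It fails at once if the robot touches a flap (contact force between any of the fingers, the arm and flap_left above 1 N or contact force between any of the fingers, the arm and flap_right above 1 N).
It fails at once if the tub is more than 15 mm off the dock floor while a flap is open (z of tub_centre in the frame of gate above 0.061 m and value of joint any of flap_left, flap_right above 0.15 rad).
It fails at once if the pot, jug or jar is moved more than 20 mm (distance of any of pot, jug, jar from where it was at the start of the episode above 0.02 m).
It also fails if it takes over 61 s, if anything falls off the work surface, if the arm or the gripper's body presses on something with over 40 N, if the wrist force passes 120 N, or if a joint passes its speed limit or range.

## Robot

A 6-joint arm with a two-finger parallel gripper is mounted at the origin on the work surface. World frame = base frame: x ahead of the robot, y to its left, z up, the work surface at z = 0. Lengths are in m, angles in rad, forces in N, time in s.
With the tool pointing down it reaches from about 0.25 to 0.725 m from the base axis. Payload 4 kg.
Tool frame: the origin (TCP) lies midway between the tips of the shut fingers; the grasp point (between the pads) lies 19 mm behind it; z points along the fingers, y is the line along which they close (so a half turn about z gives the same grasp; the last joint's range is limited). The gripper opens to 85 mm and grips with 20 to 120 N. Pads are 22 mm wide; open, the fingers measure 114 mm over their backs; the gripper's body (76 mm by 85 mm) begins 54 mm behind the grasp point. The pads swing forward as they close: fully open they stand 13 mm farther back than shut.
Start: joints at [-1.34, 0.241, 0.005, 1.335, 0, 1.571], TCP at [0.114, -0.487, 0.231] pointing down, gripper open.
Joint ranges: [-2.72, 2.72], [-1.05, 1.87], [-1.09, 1.28], [-1.99, 2.15], [-1.42, 1.44], [-3.14, 3.14]. Speed limits (rad/s): [2.79, 2.79, 3.14, 3.14, 3.14, 3.14].

## Interface

Orientations are given as a unit quaternion [x, y, z, w].
In Python, from workcell import monitor, vision, job gives the robot as it stands.
- The arm moves only by the tool move_arm, never from a script. Its argument "moves" is a list that holds one entry, the list of rows, each a list of 5 numbers: the shift along the world's x, y, z in m, then the turn about the world's z in degrees, then the opening in per cent of the stroke, from 0 (shut) to 100 (fully open). In form: [[[x, y, z, turn, gripper], ...]]. A call has 1 to 5 rows; each row is the pose to reach, as a shift and turn from the pose commanded when the call began; what a row does not reach only later rows make up. A row lasts 1/8 s, in which the tool goes at most 62.5 mm and 10.7 degrees, less where a joint would pass 70% of its speed; a pose out of reach is approached as far as the arm can. A call with a gripper value outside its range is refused whole. The fingers move at their own pace and stop on an object; the grip force is fixed at half the most. Time passes only in rows, so rows that repeat a pose let the fingers close. It gives the time, the measured TCP pose, the force, the opening and the grip force at its end, in the units of the state.
- monitor.get_obs(): the state, without advancing time (a new reading comes with each control period).
- vision.camera(name): name is "scene" or "side" or "wrist"; returns a dict with "color" (420x560x3 uint8, red, green, blue), "camera_matrix" (3x3 intrinsics, pixels), "eye" and "attitude" of the camera in the world; the wrist camera has in their place "hand_eye" (4x4, takes a point from camera to tool coordinates, whose origin is the TCP and whose axes are the flange's). Camera axes: x right, y up, looking along -z (the intrinsics and any distortion apply to the point x, -y, -z); pixel columns grow to the right and rows downward; lengths in m; the calibration is good to about 2 mm. A picture is of the moment at which its call begins: read the wrist's pose just before it. There is no depth.
- job.job_done(): hands the job in; it is judged then, once.
The state is a dict: "clock": time; "joint_pos": joint angles; "joint_vel": joint speeds; "tau": joint torques, N m; "eef_pos": TCP position; "tool_rot": TCP orientation; "ft_force": force on the tool from outside, world axes, zero at the start; "ft_torque": the same for the moment, N m; "grip_width": finger opening in m; "grasp_force": force on a finger pad.
Only numpy, scipy, OpenCV 4.12 (cv2) and the standard library are available. Lean on these libraries where they do the work, as an engineer would, in place of code of your own. Each camera call takes 0.05 s, during which the arm holds its last target. There are 200 camera calls.

## Working session

There is one attempt and no reset: what is moved stays moved. The work goes in short steps, Python scripts to look and compute and a tool call to move; the robot and the scene stay as the last step left them, time stands still between calls to the robot, and variables do not carry over. Pictures are saved under pics/ and viewed, at most 11 in all, crops included, and the job is handed in when it is done.

Besides the shell and the picture viewer there is one more tool, called after "Emit:" as name(argument=value, ...), one argument or row to a line, values as JSON. move_arm: Moves the arm, as the interface text tells. Its arguments: {"type":"object","properties":{"moves":{"type":"array","items":{"type":"array","items":{"type":"array","items":{"type":"number"}}}}},"required":["moves"]}

```bash
mkdir -p pics; cat > h.py <<'E'
import numpy as np, cv2, pickle
from workcell import monitor, vision, job
from scipy.spatial.transform import Rotation as R
def grab(name,fn):
    o=monitor.get_obs(); c=vision.camera(name)
    cv2.imwrite('pics/'+fn+'.png',c['color'][:,:,::-1])
    pickle.dump((o,c),open('pics/'+fn+'.pkl','wb')); return o,c
def campose(o,c):
    if 'hand_eye' in c:
        T=np.eye(4);T[:3,:3]=R.from_quat(o['tool_rot']).as_matrix();T[:3,3]=o['eef_pos'];return T@np.array(c['hand_eye'])
    T=np.eye(4);a=np.array(c['attitude']);T[:3,:3]=a if a.shape==(3,3) else R.from_quat(a).as_matrix();T[:3,3]=c['eye'];return T
def onplane(o,c,px,z):
    T=campose(o,c);K=np.array(c['camera_matrix']);d=np.array(c.get('distortion',np.zeros(5)))
    u=cv2.undistortPoints(np.array(px,float).reshape(-1,1,2),K,d).reshape(-1,2)
    r=np.c_[u[:,0],-u[:,1],-np.ones(len(u))]@T[:3,:3].T
    return T[:3,3]+r*((z-T[2,3])/r[:,2])[:,None]
E
python3 - <<'E'
from h import *
ims=[]
for n in['scene','side','wrist']:
    o,c=grab(n,n+'0'); print(n,[k for k in c],c.get('eye'),c.get('attitude'),c.get('hand_eye'));ims.append(c['color'])
print(o,c['camera_matrix'])
E
```

```text
scene ['color', 'camera_matrix', 'eye', 'attitude'] [ 1.52862984 -0.02393635  0.87241884] [0.31501673 0.27149007 0.60807325 0.67624295] None
side ['color', 'camera_matrix', 'eye', 'attitude'] [0.52477062 0.85364426 0.8078345 ] [-0.01878567  0.39799477  0.91476462 -0.06673048] None
wrist ['color', 'camera_matrix', 'hand_eye'] None None [[-7.50305398e-04  9.64006624e-01  2.65877164e-01  6.80094416e-02]
 [ 9.99999547e-01  5.67361796e-04  7.64881514e-04  3.60927527e-04]
 [ 5.86502300e-04  2.65877617e-01 -9.64006612e-01 -1.42471408e-01]
 [ 0.00000000e+00  0.00000000e+00  0.00000000e+00  1.00000000e+00]]
{'clock': 0.1, 'joint_pos': array([-1.34003789e+00,  2.41333024e-01,  3.84505917e-03,  1.33521586e+00,
        9.76373355e-06,  1.57079974e+00]), 'joint_vel': array([ 2.97741081e-04, -5.88062587e-04,  3.03544761e-03, -6.35702737e-04,
        8.11280832e-05, -1.04304602e-03]), 'tau': array([ 7.60464318e-04, -3.73138654e+01,  2.53009844e+01,  1.08417359e-02,
        5.68685834e-05,  7.66115278e-06]), 'eef_pos': array([ 0.11422844, -0.48618236,  0.230499  ]), 'tool_rot': array([ 9.93350944e-01,  1.15121641e-01, -1.04951066e-04, -9.47969797e-04]), 'ft_force': array([-0.62967422, -0.92844888, -0.39219038]), 'ft_torque': array([ 0.07582756, -0.00305117,  0.05290105]), 'grasp_force': 0.0, 'grip_width': 0.08506791145061654} [[316.6745827    0.         279.50521426]
 [  0.         316.6745827  207.72852465]
 [  0.           0.           1.        ]]
```

View pics/scene0.png

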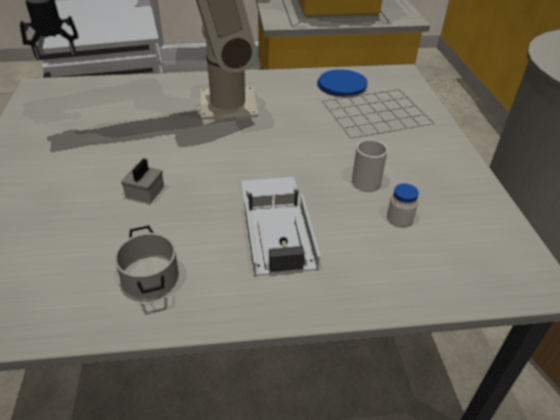

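View pics/side0.png

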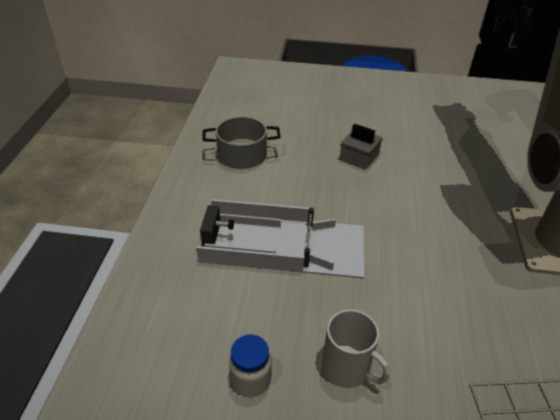

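The scene view shows the tub grip at about (141,170) and the dock apron corners at (242,183) and (297,179). The stop is at (286,258). The side view shows the tub grip at (363,133), the apron edge from (364,225) to (364,273), and the stop at (209,225).

```bash
python3 - <<'E'
from h import *
ld=lambda n:pickle.load(open(f'pics/{n}0.pkl','rb'))
o,c=ld('scene');print('tub',onplane(o,c,[[141,163]],.092),'apron corners',onplane(o,c,[[242,183],[297,179]],.005), 'post tops',onplane(o,c,[[250,193],[297,189]],.055),'stop top',onplane(o,c,[[270,250],[302,248]],.06),'end',onplane(o,c,[[256,272],[316,266]],.005))
o,c=ld('side');print('tub',onplane(o,c,[[363,128]],.092),'apron',onplane(o,c,[[364,225],[364,273]],.005),'posts',onplane(o,c,[[311,210],[308,250]],.055))
E
```

```text
tub [[ 0.44566911 -0.23909165  0.092     ]] apron corners [[0.44521812 0.02317317 0.005     ]
 [0.4416722  0.17850814 0.005     ]] post tops [[0.5504695  0.03819774 0.055     ]
 [0.54578721 0.16065425 0.055     ]] stop top [[0.75986463 0.06719128 0.06      ]
 [0.76077369 0.1397681  0.06      ]] end [[0.77356465 0.03404296 0.005     ]
 [0.76913782 0.17431342 0.005     ]]
tub [[ 0.45385903 -0.24021196  0.092     ]] apron [[0.43540477 0.01804886 0.005     ]
 [0.43286324 0.15937803 0.005     ]] posts [[0.5562044  0.04133045 0.055     ]
 [0.55111791 0.15958874 0.055     ]]
```

Emit:
move_arm(
  moves=[
    [[0.06, 0, 0, 0, 100], [0.11, 0.035, 0, 0, 100], [0.16, 0.07, 0, 0, 100], [0.21, 0.105, 0, 0, 100], [0.26, 0.14, 0, 0, 100]],
  ],
)

```text
clock: 0.78
eef_pos: [0.3757, -0.3454, 0.2311]
tool_rot: [0.993, 0.115, -0.0, -0.0]
ft_force: [0.5, -1.1, 0.5]
grip_width: 0.0855
grasp_force: 0.0
```

Emit:
move_arm(
  moves=[
    [[0.04, 0.04, 0.01, 0, 100], [0.075, 0.085, 0.02, 0, 100], [0.075, 0.105, 0.02, 0, 100], [0.075, 0.105, 0.02, 0, 100]],
  ],
)

```text
clock: 1.27
eef_pos: [0.4489, -0.2405, 0.251]
tool_rot: [0.993, 0.116, -0.001, -0.0]
ft_force: [-0.5, 0.3, -0.3]
grip_width: 0.0857
grasp_force: 0.0
```

```bash
python3 - <<'E'
from h import *
o,c=grab('wrist','w1'); print(o['eef_pos'],o['tool_rot'],o['joint_pos'])
E
```

```text
[ 0.44891836 -0.24047354  0.25095371] [ 9.93210554e-01  1.16328528e-01 -6.49378444e-04 -2.16367259e-04] [-4.91546689e-01  2.52705909e-01  7.19872647e-02  1.39139083e+00
 -3.86882686e-04  2.41686115e+00]
```

View pics/w1.png

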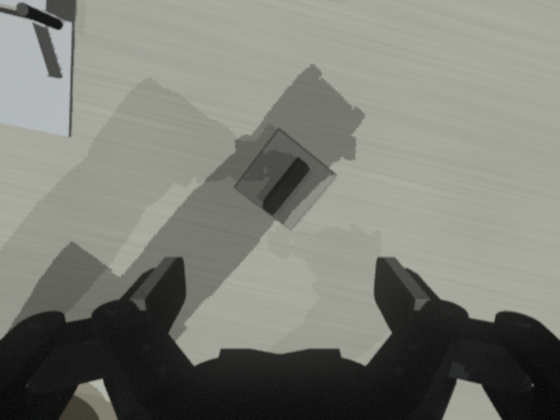

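The wrist view shows the lid corners at about (280,128), (337,175), (291,229) and (235,185), with the grip running from (270,207) to (302,163).

```bash
python3 - <<'E'
from h import *
o,c=pickle.load(open('pics/w1.pkl','rb'))
P=onplane(o,c,[[280,128],[337,175],[291,229],[235,185]],.056)
e=np.roll(P,-1,0)-P
print(P,P.mean(0),np.linalg.norm(e,axis=1),np.degrees(np.arctan2(e[:,1],e[:,0])))
g=cv2.cvtColor(c['color'],cv2.COLOR_RGB2GRAY);m=np.zeros_like(g);m[145:220,245:325]=(g[145:220,245:325]<45)
cn=max(cv2.findContours(m,0,2)[0],key=cv2.contourArea);print(m.sum(),cv2.minAreaRect(cn))
B=cv2.boxPoints(cv2.minAreaRect(cn));Q=onplane(o,c,B,.09);print(Q,Q.mean(0),campose(o,c)[:3,3])
t=R.from_quat(o['tool_rot']).as_matrix();print('tool x deg',np.degrees(np.arctan2(t[1,0],t[0,0])))
E
```

```text
[[ 0.50760285 -0.22710788  0.056     ]
 [ 0.4740505  -0.29800447  0.056     ]
 [ 0.40308721 -0.26462739  0.056     ]
 [ 0.43804542 -0.19346909  0.056     ]] [ 0.45569649 -0.24580221  0.056     ] [0.07843524 0.07842077 0.07928165 0.07726451] [-115.32620689  154.81038699   63.83632539  -25.8089542 ]
924 ((284.70733642578125, 185.86585998535156), (16.554420471191406, 60.12689971923828), 38.65980911254883)
[[ 0.43245157 -0.22400243  0.09      ]
 [ 0.48586722 -0.24890507  0.09      ]
 [ 0.47915922 -0.26339645  0.09      ]
 [ 0.42498164 -0.23886944  0.09      ]] [ 0.45561491 -0.24379335  0.09      ] [ 0.51536112 -0.22515068  0.39334091]
tool x deg 13.360540648337585
```

The sizes check out: edges of 77 to 79 mm and a grip about 60 x 16 mm. The grip lies at about -25.3°. I'll turn +141.3°, since the half-turn alternative keeps joint 6 mid-range.

Emit:
move_arm(
  moves=[
    [[0.003, -0.002, 0, 10, 100], [0.007, -0.0045, 0, 20, 100], [0.007, -0.0045, 0, 30, 100], [0.007, -0.0045, 0, 40, 100], [0.007, -0.0045, 0, 50, 100]],
  ],
)

```text
clock: 1.95
eef_pos: [0.4551, -0.248, 0.2509]
tool_rot: [0.851, 0.525, -0.0, -0.0]
ft_force: [-0.1, 0.1, 0.6]
grip_width: 0.0855
grasp_force: 0.0
```

Emit:
move_arm(
  moves=[
    [[0, 0, 0, 10, 100], [0, 0, 0, 20, 100], [0, 0, -0.02, 30, 100], [0, 0, -0.04, 40, 100], [0, 0, -0.06, 50, 100]],
  ],
)

```text
clock: 2.58
eef_pos: [0.4551, -0.248, 0.1904]
tool_rot: [0.549, 0.836, -0.0, -0.0]
ft_force: [-0.4, 0.2, 0.4]
grip_width: 0.0854
grasp_force: 0.0
```

Emit:
move_arm(
  moves=[
    [[0, 0, -0.01, 10, 100], [0, 0, -0.02, 20, 100], [0, 0, -0.03, 31, 100], [0, 0, -0.04, 41.3, 100], [0, 0, -0.04, 41.3, 100]],
  ],
)

```text
clock: 3.2
eef_pos: [0.4546, -0.2473, 0.1503]
tool_rot: [0.223, 0.975, 0.0, -0.001]
ft_force: [-0.5, 0.3, -0.5]
grip_width: 0.0852
grasp_force: 0.0
```

```bash
python3 - <<'E'
from h import *
o,c=grab('wrist','w2'); print(o['eef_pos'],o['joint_pos'][5])
t=R.from_quat(o['tool_rot']).as_matrix();print('tool x deg',np.degrees(np.arctan2(t[1,0],t[0,0])))
E
```

```text
[ 0.45464839 -0.24734238  0.15026091] -0.048394464946085375
tool x deg 154.23917924822112
```

View pics/w2.png

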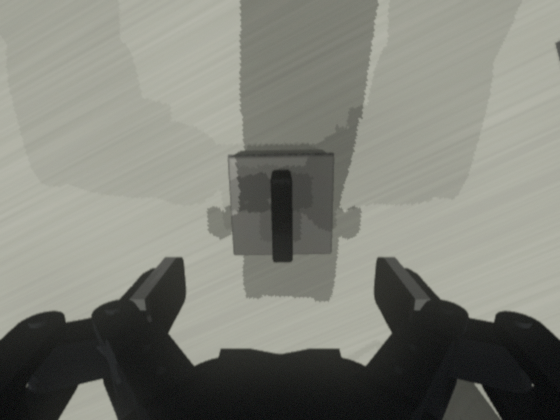

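The lid now shows upright, with corners at (228,156), (334,154), (333,254) and (234,254). The grip is centred near column 282.

```bash
python3 - <<'E'
from h import *
o,c=pickle.load(open('pics/w2.pkl','rb'))
P=onplane(o,c,[[228,156],[334,154],[333,254],[234,254]],.056)
e=np.roll(P,-1,0)-P
print(P.mean(0),np.linalg.norm(e,axis=1),np.degrees(np.arctan2(e[:,1],e[:,0])))
print(onplane(o,c,[[282,171],[282,248]],.092))
E
```

```text
[ 0.45351339 -0.24416296  0.056     ] [0.07863525 0.08005976 0.07995273 0.07854867] [  65.26696793  -23.78840438 -115.80817596  155.27898269]
[[ 0.42339114 -0.23023039  0.092     ]
 [ 0.47088577 -0.25307269  0.092     ]]
```

Emit:
move_arm(
  moves=[
    [[0, 0.002, -0.03, 0, 100], [0, 0.003, -0.06, 0, 100], [0, 0.003, -0.08, 0, 100], [0, 0.003, -0.087, 0, 100], [0, 0.003, -0.087, 0, 100]],
  ],
)

```text
clock: 3.88
eef_pos: [0.4564, -0.2437, 0.0646]
tool_rot: [0.221, 0.975, -0.0, 0.0]
ft_force: [0.9, -0.0, 0.3]
grip_width: 0.0855
grasp_force: 0.0
```

Emit:
move_arm(
  moves=[
    [[0, 0, 0, 0, 5], [0, 0, 0, 0, 5], [0, 0, 0, 0, 5], [0, 0, 0, 0, 5], [0, 0, 0, 0, 5]],
  ],
)

```text
clock: 4.5
eef_pos: [0.4567, -0.2436, 0.0648]
tool_rot: [0.221, 0.975, -0.0, 0.0]
ft_force: [-0.5, -1.1, 2.2]
grip_width: 0.0128
grasp_force: 59.6
```

Emit:
move_arm(
  moves=[
    [[0, 0, 0.03, 0, 5], [0, 0, 0.06, 0, 5], [0, 0.02, 0.09, 4, 5], [0, 0.06, 0.11, 10, 5], [-0.01, 0.11, 0.12, 16, 5]],
  ],
)

```text
clock: 5.12
eef_pos: [0.4467, -0.1325, 0.1843]
tool_rot: [0.082, 0.997, 0.0, 0.0]
ft_force: [0.1, 1.5, -5.4]
grip_width: 0.0135
grasp_force: 59.4
```

Emit:
move_arm(
  moves=[
    [[-0.01, 0.05, 0, 4, 5], [-0.02, 0.1, 0, 8, 5], [-0.03, 0.15, 0, 11.5, 5], [-0.04, 0.2, 0, 11.5, 5], [-0.04, 0.23, 0, 11.5, 5]],
  ],
)

```text
clock: 5.75
eef_pos: [0.404, 0.0986, 0.183]
tool_rot: [-0.019, 1.0, -0.0, -0.002]
ft_force: [0.4, -1.1, -5.2]
grip_width: 0.0129
grasp_force: 59.6
```

Emit:
move_arm(
  moves=[
    [[0, 0, 0, 0, 5], [0, 0, 0, 0, 5]],
  ],
)

```text
clock: 6.0
eef_pos: [0.4054, 0.0964, 0.1834]
tool_rot: [-0.018, 1.0, -0.0, -0.001]
ft_force: [-0.3, -0.2, -5.2]
grip_width: 0.0129
grasp_force: 59.9
```

```bash
python3 - <<'E'
from h import *
o,c=grab('wrist','w3'); print(o['eef_pos'],o['joint_pos'],o['grip_width'],o['ft_force'])
t=R.from_quat(o['tool_rot']).as_matrix();print('tool x deg',np.degrees(np.arctan2(t[1,0],t[0,0])))
E
```

```text
[0.40543424 0.09643582 0.18337936] [ 2.33775041e-01  1.08267407e-01 -2.85645128e-01  1.17948487e+00
 -3.51915798e-04  1.98047503e-01] 0.012861238090188751 [-0.30176405 -0.21287088 -5.16535677]
tool x deg -177.95299753181
```

View pics/w3.png

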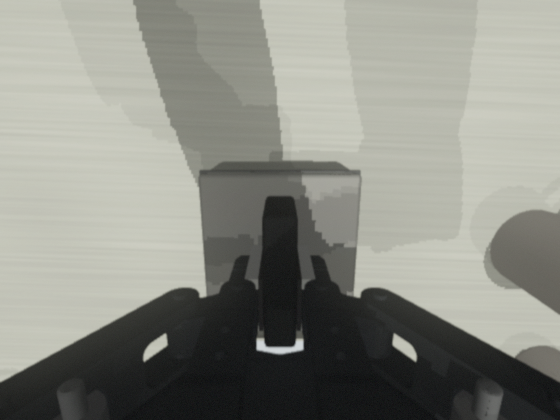

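The wrist camera faces back towards the base here and sees only the held tub. I'll turn to face the dock from its side, with one high look.

Emit:
move_arm(
  moves=[
    [[0, -0.02, 0.04, -10, 5], [0, -0.05, 0.08, -20, 5], [0.02, -0.08, 0.12, -30, 5], [0.05, -0.1, 0.15, -40, 5], [0.08, -0.1, 0.165, -50, 5]],
  ],
)

```text
clock: 6.68
eef_pos: [0.4875, -0.0062, 0.3513]
tool_rot: [0.412, 0.911, 0.0, 0.001]
ft_force: [0.6, 1.1, -5.3]
grip_width: 0.013
grasp_force: 60.3
```

Emit:
move_arm(
  moves=[
    [[0.02, 0, 0, -10, 5], [0.04, 0, 0, -20, 5], [0.06, 0, 0, -30, 5], [0.06, 0, 0, -40, 5], [0.06, 0, 0, -40, 5]],
  ],
)

```text
clock: 7.3
eef_pos: [0.5462, -0.0045, 0.3483]
tool_rot: [0.695, 0.719, -0.001, -0.001]
ft_force: [-0.3, -0.1, -5.7]
grip_width: 0.0129
grasp_force: 60.3
```

```bash
python3 - <<'E'
from h import *
o,c=grab('wrist','w4'); print(o['eef_pos'],o['joint_pos'],o['joint_vel'].round(3))
E
```

```text
[ 0.54621901 -0.004533    0.34833192] [-8.24323308e-03  3.26579405e-01  4.22127747e-01  1.66848500e+00
 -9.97769949e-05  1.52733201e+00] [ 0.006 -0.016 -0.004 -0.001  0.    -0.046]
```

View pics/w4.png

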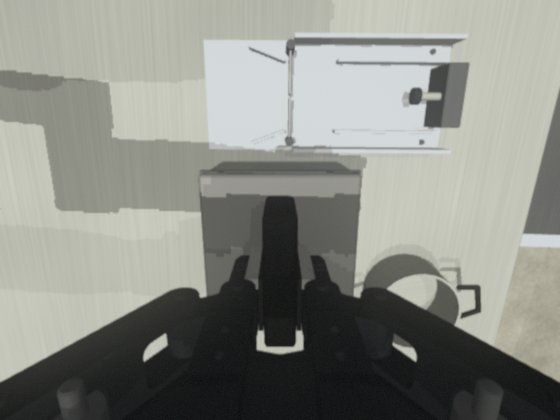

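The dock is fully visible. The apron corners are at (204,41) and (208,149), the posts at (291,47) and (290,141), and the bumper at about (412,97). I'll enlarge it once to get better pixels.

```bash
python3 - <<'E'
from h import *
im=cv2.imread('pics/w4.png')[25:165,195:475]
cv2.imwrite('pics/w4c.png',cv2.resize(im,None,fx=2.8,fy=2.8,interpolation=cv2.INTER_CUBIC))
E
```

```text
(no output)
```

View pics/w4c.png

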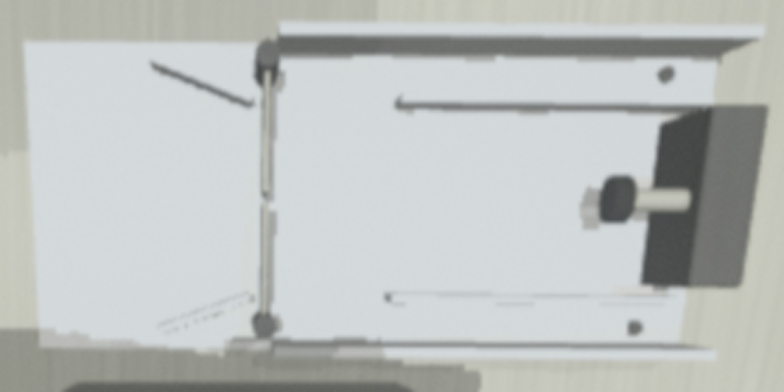

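```bash
python3 - <<'E'
from h import *
o,c=pickle.load(open('pics/w4.pkl','rb'))
f=lambda p,z: onplane(o,c,np.array(p)/2.8+[194.7,24.7],z)[:,:2]
a=lambda P:np.degrees(np.arctan2(*(P[1]-P[0])[::-1]))
A=f([[24,42],[41,347]],.005);print('apron',A,np.linalg.norm(A[1]-A[0]),a(A)+90)
P=f([[267,48],[265,325]],.055);print('posts',P,P.mean(0),np.linalg.norm(P[1]-P[0]),a(P)+90)
W=f([[280,30],[765,30],],.045);print('wallL',W,a(W))
W=f([[275,353],[715,355]],.045);print('wallR',W,a(W))
G=f([[400,103],[388,296]],.032);print('rail starts',G,G.mean(0),np.linalg.norm(G[0]-G[1]),a(G)+90)
S=f([[710,105],[690,286]],.060);print('stop',S,S.mean(0),np.linalg.norm(S[0]-S[1]),a(S)+90)
F=f([[267,200]],.048);print('flap meet',F); print('bumper face',f([[602,200]],.045))
t=R.from_quat(o['tool_rot']).as_matrix();print(np.degrees(np.arctan2(t[1,0],t[0,0])))
E
```

```text
apron [[0.43430458 0.16709043]
 [0.43910725 0.01790124]] 0.14926646906505245 1.8438183303177027
posts [[0.55387045 0.15758469]
 [0.55814517 0.03670503]] [0.55600781 0.09714486] 0.12095522616707864 2.025331548818798
wallL [[0.55964639 0.16735931]
 [0.77920513 0.17481597]] 1.9451346571149113
wallR [[0.56399507 0.02266148]
 [0.78238098 0.02925504]] 1.7293626294266908
rail starts [[0.61863273 0.14104277]
 [0.6200219  0.0517576 ]] [0.61932731 0.09640018] 0.0892959736262407 0.8913857064001007
stop [[0.75259624 0.14015185]
 [0.75697211 0.06187848]] [0.75478418 0.10101516] 0.07839558686120401 3.1997879584540954
flap meet [[0.55683057 0.09411641]]
bumper face [[0.71591429 0.09978872]]
92.01802595887742
```

The dimensions match (149, 121, 89 and 78 mm). The dock yaw is about 1.85°, the gate is at about (0.556, 0.0955), and the bumper contact is near tub x = 0.12. The apron target is (0.494, 0.0935).

Emit:
move_arm(
  moves=[
    [[-0.02, 0.02, 0, 10, 5], [-0.04, 0.04, 0, 20, 5], [-0.052, 0.06, 0, 30, 5], [-0.052, 0.08, 0, 40, 5], [-0.052, 0.098, -0.02, 50, 5]],
  ],
)

```text
clock: 7.98
eef_pos: [0.4949, 0.0951, 0.3311]
tool_rot: [0.322, 0.947, 0.001, 0.002]
ft_force: [0.7, 1.0, -5.4]
grip_width: 0.013
grasp_force: 60.4
```

Emit:
move_arm(
  moves=[
    [[0, 0, -0.03, 10, 5], [0, 0, -0.07, 20, 5], [0, 0, -0.11, 30, 5], [0, 0, -0.16, 39.8, 5], [0, 0, -0.2, 39.8, 5]],
  ],
)

```text
clock: 8.6
eef_pos: [0.4934, 0.0941, 0.1277]
tool_rot: [-0.017, 1.0, -0.0, -0.0]
ft_force: [0.8, 0.1, -5.2]
grip_width: 0.013
grasp_force: 60.2
```

Emit:
move_arm(
  moves=[
    [[0, 0, 0, 0, 5], [0, 0, 0, 0, 5]],
  ],
)

```text
clock: 8.85
eef_pos: [0.4956, 0.0947, 0.1311]
tool_rot: [-0.016, 1.0, 0.0, 0.001]
ft_force: [-0.1, -0.2, -4.3]
grip_width: 0.0129
grasp_force: 60.2
```

```bash
python3 - <<'E'
from h import *
o=monitor.get_obs();t=R.from_quat(o['tool_rot']).as_matrix();print(o['clock'],o['eef_pos'],o['ft_force'],o['ft_torque'],np.degrees(np.arctan2(t[1,0],t[0,0])))
E
```

```text
8.85 [0.49559258 0.09473735 0.13107281] [-0.12470204 -0.2158439  -4.30361643] [ 0.0274042  -0.0473472   0.01272558] -178.14569002796918
```

Emit:
move_arm(
  moves=[
    [[-0.0015, -0.001, -0.02, 0, 5], [-0.0015, -0.001, -0.04, 0, 5], [-0.0015, -0.001, -0.053, 0, 5], [-0.0015, -0.001, -0.058, 0, 5], [-0.0015, -0.001, -0.058, 0, 5]],
  ],
)

```text
clock: 9.48
eef_pos: [0.4934, 0.0939, 0.0719]
tool_rot: [-0.016, 1.0, 0.0, 0.001]
ft_force: [0.3, -0.3, -5.2]
grip_width: 0.0129
grasp_force: 60.3
```

Emit:
move_arm(
  moves=[
    [[0, 0, -0.001, 0, 5], [0, 0, -0.002, 0, 5], [0, 0, -0.003, 0, 5], [0, 0, -0.003, 0, 5]],
  ],
)

```text
clock: 9.98
eef_pos: [0.4938, 0.0939, 0.0698]
tool_rot: [-0.016, 1.0, 0.0, 0.001]
ft_force: [-1.6, -1.5, 4.6]
grip_width: 0.0129
grasp_force: 61.9
```

Emit:
move_arm(
  moves=[
    [[0.005, 0.0002, 0, 0, 5], [0.01, 0.0003, 0, 0, 5], [0.015, 0.0005, 0, 0, 5], [0.02, 0.0006, 0, 0, 5], [0.025, 0.0008, 0, 0, 5]],
  ],
)

```text
clock: 10.6
eef_pos: [0.5172, 0.0947, 0.0698]
tool_rot: [-0.016, 1.0, 0.0, -0.001]
ft_force: [-10.1, -0.7, 15.2]
grip_width: 0.0133
grasp_force: 63.1
```

Emit:
move_arm(
  moves=[
    [[0.006, 0.0002, 0, 0, 5], [0.012, 0.0004, 0, 0, 5], [0.018, 0.0006, 0, 0, 5], [0.024, 0.0008, 0, 0, 5], [0.03, 0.001, 0, 0, 5]],
  ],
)

```text
clock: 11.22
eef_pos: [0.5456, 0.0957, 0.0699]
tool_rot: [-0.016, 1.0, 0.0, -0.002]
ft_force: [-9.6, -0.0, 12.6]
grip_width: 0.0131
grasp_force: 63.0
```

```bash
python3 - <<'E'
from h import *
o=monitor.get_obs();t=R.from_quat(o['tool_rot']).as_matrix();print(o['clock'],o['eef_pos'],o['ft_force'],o['ft_torque'],np.degrees(np.arctan2(t[1,0],t[0,0])))
E
```

```text
11.225 [0.54560008 0.09566862 0.06992342] [-9.6447387  -0.03496686 12.64512652] [-0.17603036  1.90816653 -0.00755   ] -178.15184768864947
```

Emit:
move_arm(
  moves=[
    [[0.006, 0.0002, 0.0003, 0, 5], [0.012, 0.0004, 0.0004, 0, 5], [0.018, 0.0006, 0.0004, 0, 5], [0.024, 0.0008, 0.0004, 0, 5], [0.03, 0.001, 0.0004, 0, 5]],
  ],
)

```text
clock: 11.85
eef_pos: [0.5781, 0.0967, 0.0699]
tool_rot: [-0.016, 1.0, 0.0, 0.0]
ft_force: [-2.5, 0.2, 5.5]
grip_width: 0.0132
grasp_force: 61.8
```

```bash
python3 - <<'E'
from h import *
o,c=grab('side','s5');o2,c2=grab('scene','c5');print(o['eef_pos'],o['ft_force'],o['ft_torque'])
a=cv2.resize(c['color'][185:285,180:380],None,fx=2.6,fy=2.6,interpolation=2);b=cv2.resize(c2['color'][150:290,210:350],None,fx=2,fy=2,interpolation=2)
im=np.zeros((280,800,3),np.uint8);im[:260,:520]=a;im[:280,520:]=b
cv2.imwrite('pics/m5.png',im[:,:,::-1])
E
```

```text
[0.57810319 0.09667688 0.06985483] [-2.52126128  0.22732993  5.52752168] [-0.11626494  0.67958231  0.0197048 ]
```

View pics/m5.png

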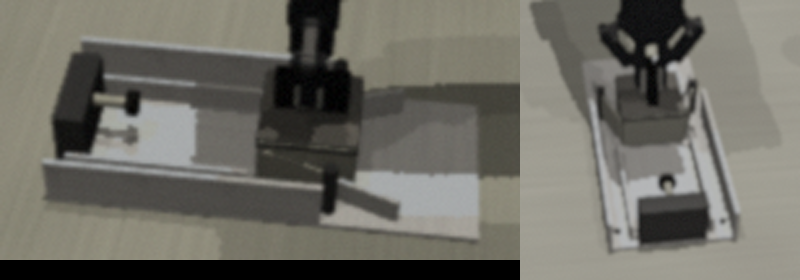

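The tub is between the opened flaps (side view around (310,120)), flat and centred, with the fingers clear above. I'll keep sliding into the rails.

Emit:
move_arm(
  moves=[
    [[0.005, 0.0002, 0, 0, 5], [0.01, 0.0003, 0, 0, 5], [0.015, 0.0005, 0, 0, 5], [0.02, 0.0006, 0, 0, 5], [0.025, 0.0008, 0, 0, 5]],
  ],
)

```text
clock: 12.58
eef_pos: [0.6033, 0.0975, 0.0698]
tool_rot: [-0.016, 1.0, 0.0, 0.001]
ft_force: [-4.1, -0.0, 6.4]
grip_width: 0.0127
grasp_force: 62.3
```

Emit:
move_arm(
  moves=[
    [[0.006, 0.0002, 0, 0, 5], [0.012, 0.0004, 0, 0, 5], [0.018, 0.0006, 0, 0, 5], [0.024, 0.0008, 0, 0, 5], [0.03, 0.001, 0, 0, 5]],
  ],
)

```text
clock: 13.2
eef_pos: [0.6333, 0.0985, 0.0698]
tool_rot: [-0.016, 1.0, 0.0, 0.001]
ft_force: [-4.2, -0.7, 6.8]
grip_width: 0.0125
grasp_force: 62.3
```

Emit:
move_arm(
  moves=[
    [[0.004, 0.0001, 0, 0, 5], [0.008, 0.0003, 0, 0, 5], [0.012, 0.0004, 0, 0, 5], [0.016, 0.0005, 0, 0, 5], [0.016, 0.0005, 0, 0, 5]],
  ],
)

```text
clock: 13.82
eef_pos: [0.6498, 0.099, 0.0699]
tool_rot: [-0.016, 1.0, 0.0, 0.001]
ft_force: [-1.3, 0.6, 5.2]
grip_width: 0.0129
grasp_force: 62.0
```

Emit:
move_arm(
  moves=[
    [[0.002, 0.0001, 0, 0, 5], [0.004, 0.0001, 0, 0, 5], [0.006, 0.0002, 0, 0, 5], [0.008, 0.0003, 0, 0, 5], [0.008, 0.0003, 0, 0, 5]],
  ],
)

```text
clock: 14.45
eef_pos: [0.658, 0.0992, 0.0699]
tool_rot: [-0.016, 1.0, 0.0, 0.001]
ft_force: [-1.9, -0.9, 4.7]
grip_width: 0.0128
grasp_force: 61.9
```

```bash
python3 - <<'E'
from h import *
o,c=grab('side','s6');o2,c2=grab('scene','c6');print(o['eef_pos'],o['ft_force'],o['ft_torque'])
a=cv2.resize(c['color'][185:275,180:330],None,fx=5.3,fy=5.3,interpolation=2)
cv2.imwrite('pics/m6.png',a[:,:,::-1])
E
```

```text
[0.65795062 0.09924666 0.06988312] [-1.89180143 -0.87140217  4.71763419] [-0.12803665  0.37322387 -0.01661441]
```

View pics/m6.png

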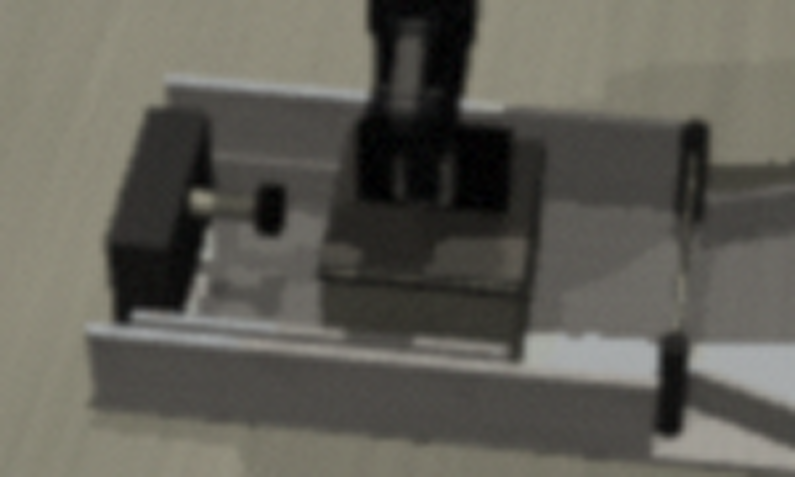

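The flaps look shut behind the tub. The gap from the tub's front, at about (339,212), to the bumper face at (286,205) is roughly 18–20 mm. I'll go 10 mm quickly, then feel for contact.

Emit:
move_arm(
  moves=[
    [[0.002, 0.0001, 0, 0, 5], [0.004, 0.0001, 0, 0, 5], [0.006, 0.0002, 0, 0, 5], [0.008, 0.0003, 0, 0, 5], [0.01, 0.0003, 0, 0, 5]],
  ],
)

```text
clock: 15.18
eef_pos: [0.6676, 0.0996, 0.0699]
tool_rot: [-0.016, 1.0, 0.0, 0.001]
ft_force: [-1.9, 0.3, 5.9]
grip_width: 0.0133
grasp_force: 62.0
```

Emit:
move_arm(
  moves=[
    [[0.0005, 0, 0, 0, 5], [0.001, 0, 0, 0, 5], [0.0015, 0, 0, 0, 5], [0.0015, 0, 0, 0, 5]],
  ],
)

```text
clock: 15.68
eef_pos: [0.6691, 0.0996, 0.0699]
tool_rot: [-0.016, 1.0, 0.0, 0.001]
ft_force: [-1.8, -1.0, 5.5]
grip_width: 0.0128
grasp_force: 61.9
```

Baseline friction is about 2 N. I'm continuing in 1.5 mm steps.

Emit:
move_arm(
  moves=[
    [[0.0005, 0, 0, 0, 5], [0.001, 0, 0, 0, 5], [0.0015, 0, 0, 0, 5], [0.0015, 0, 0, 0, 5]],
  ],
)

```text
clock: 16.18
eef_pos: [0.6707, 0.0996, 0.0699]
tool_rot: [-0.016, 1.0, 0.0, 0.001]
ft_force: [-1.8, 0.1, 5.7]
grip_width: 0.0131
grasp_force: 61.9
```

Emit:
move_arm(
  moves=[
    [[0.0005, 0, 0, 0, 5], [0.001, 0, 0, 0, 5], [0.0015, 0.0001, 0, 0, 5], [0.0015, 0.0001, 0, 0, 5]],
  ],
)

```text
clock: 16.68
eef_pos: [0.6721, 0.0996, 0.0699]
tool_rot: [-0.016, 1.0, 0.0, 0.001]
ft_force: [-1.7, 0.2, 5.7]
grip_width: 0.0128
grasp_force: 62.0
```

Emit:
move_arm(
  moves=[
    [[0.0005, 0, 0, 0, 5], [0.001, 0, 0, 0, 5], [0.0015, 0.0001, 0, 0, 5], [0.0015, 0.0001, 0, 0, 5]],
  ],
)

```text
clock: 17.18
eef_pos: [0.6736, 0.0997, 0.0699]
tool_rot: [-0.016, 1.0, 0.0, 0.001]
ft_force: [-1.9, 0.3, 6.3]
grip_width: 0.0129
grasp_force: 62.0
```

Emit:
move_arm(
  moves=[
    [[0.0005, 0, 0, 0, 5], [0.001, 0, 0, 0, 5], [0.001, 0, 0, 0, 5]],
  ],
)

```text
clock: 17.55
eef_pos: [0.6746, 0.0997, 0.0699]
tool_rot: [-0.016, 1.0, 0.0, 0.001]
ft_force: [-2.1, -0.2, 6.1]
grip_width: 0.0127
grasp_force: 62.0
```

Emit:
move_arm(
  moves=[
    [[0.0005, 0, 0, 0, 5], [0.001, 0, 0, 0, 5], [0.001, 0, 0, 0, 5]],
  ],
)

```text
clock: 17.92
eef_pos: [0.6756, 0.0998, 0.0699]
tool_rot: [-0.016, 1.0, 0.0, 0.001]
ft_force: [-1.4, -0.5, 4.0]
grip_width: 0.0131
grasp_force: 62.0
```

Emit:
move_arm(
  moves=[
    [[0.0005, 0, 0, 0, 5], [0.001, 0, 0, 0, 5], [0.001, 0, 0, 0, 5]],
  ],
)

```text
clock: 18.3
eef_pos: [0.6766, 0.0998, 0.0699]
tool_rot: [-0.016, 1.0, 0.0, 0.001]
ft_force: [-2.3, -1.1, 5.8]
grip_width: 0.0129
grasp_force: 62.0
```

Emit:
move_arm(
  moves=[
    [[0.0005, 0, 0, 0, 5], [0.001, 0, 0, 0, 5], [0.001, 0, 0, 0, 5]],
  ],
)

```text
clock: 18.68
eef_pos: [0.6776, 0.0998, 0.0699]
tool_rot: [-0.016, 1.0, 0.0, 0.001]
ft_force: [-1.3, -0.2, 5.1]
grip_width: 0.0125
grasp_force: 62.0
```

Emit:
move_arm(
  moves=[
    [[0.0005, 0, 0, 0, 5], [0.001, 0, 0, 0, 5], [0.001, 0, 0, 0, 5]],
  ],
)

```text
clock: 19.05
eef_pos: [0.6786, 0.0998, 0.0699]
tool_rot: [-0.016, 1.0, 0.0, 0.001]
ft_force: [-1.9, -0.4, 4.5]
grip_width: 0.0127
grasp_force: 62.0
```

Emit:
move_arm(
  moves=[
    [[0.0005, 0, 0, 0, 5], [0.001, 0, 0, 0, 5], [0.001, 0, 0, 0, 5]],
  ],
)

```text
clock: 19.42
eef_pos: [0.6794, 0.0998, 0.0699]
tool_rot: [-0.016, 1.0, 0.0, 0.001]
ft_force: [-3.1, -0.8, 6.5]
grip_width: 0.013
grasp_force: 62.0
```

Contact seems to be starting: the x motion lags and the force is rising. I'm using finer steps.

Emit:
move_arm(
  moves=[
    [[0.0003, 0, 0, 0, 5], [0.0005, 0, 0, 0, 5], [0.0005, 0, 0, 0, 5]],
  ],
)

```text
clock: 19.8
eef_pos: [0.6794, 0.0998, 0.0699]
tool_rot: [-0.016, 1.0, 0.0, 0.0]
ft_force: [-4.2, 0.6, 6.3]
grip_width: 0.013
grasp_force: 62.1
```

Emit:
move_arm(
  moves=[
    [[0.0003, 0, 0, 0, 5], [0.0006, 0, 0, 0, 5], [0.0006, 0, 0, 0, 5]],
  ],
)

```text
clock: 20.18
eef_pos: [0.6794, 0.0998, 0.0699]
tool_rot: [-0.016, 1.0, 0.0, -0.0]
ft_force: [-5.3, -0.3, 8.6]
grip_width: 0.013
grasp_force: 62.2
```

Emit:
move_arm(
  moves=[
    [[0.0005, 0, 0, 0, 5], [0.001, 0, 0, 0, 5], [0.001, 0, 0, 0, 5]],
  ],
)

```text
clock: 20.55
eef_pos: [0.6794, 0.0998, 0.0699]
tool_rot: [-0.016, 1.0, 0.0, -0.001]
ft_force: [-7.8, 0.1, 10.1]
grip_width: 0.0128
grasp_force: 62.5
```

Emit:
move_arm(
  moves=[
    [[0.0007, 0, 0, 0, 5], [0.0014, 0, 0, 0, 5], [0.002, 0, 0, 0, 5], [0.002, 0, 0, 0, 5]],
  ],
)

```text
clock: 21.05
eef_pos: [0.6795, 0.0998, 0.0699]
tool_rot: [-0.016, 1.0, 0.0, -0.003]
ft_force: [-13.1, -0.2, 13.1]
grip_width: 0.0128
grasp_force: 63.0
```

That leaves about 10 N on the bumper after friction. I'll hold for more than a second.

Emit:
move_arm(
  moves=[
    [[0, 0, 0, 0, 5], [0, 0, 0, 0, 5], [0, 0, 0, 0, 5], [0, 0, 0, 0, 5], [0, 0, 0, 0, 5]],
  ],
)

```text
clock: 21.68
eef_pos: [0.6795, 0.0998, 0.0699]
tool_rot: [-0.016, 1.0, 0.0, -0.003]
ft_force: [-13.1, -1.2, 12.7]
grip_width: 0.0131
grasp_force: 63.0
```

Emit:
move_arm(
  moves=[
    [[0, 0, 0, 0, 5], [0, 0, 0, 0, 5], [0, 0, 0, 0, 5], [0, 0, 0, 0, 5], [0, 0, 0, 0, 5]],
  ],
)

```text
clock: 22.3
eef_pos: [0.6795, 0.0998, 0.07]
tool_rot: [-0.016, 1.0, 0.0, -0.003]
ft_force: [-13.4, -1.3, 13.5]
grip_width: 0.013
grasp_force: 63.0
```

```bash
python3 - <<'E'
from h import *
o,c=grab('side','s7');o2,c2=grab('scene','c7');print(o['eef_pos'],o['ft_force'],o['ft_torque'])
a=cv2.resize(c['color'][185:275,180:330],None,fx=3.2,fy=3.2,interpolation=2);b=cv2.resize(c2['color'][160:280,230:330],None,fx=3.2,fy=3.2,interpolation=2)
im=np.zeros((384,800,3),np.uint8);im[:288,:480]=a;im[:384,480:]=b
cv2.imwrite('pics/m7.png',im[:,:,::-1])
E
```

```text
[0.67946363 0.09978604 0.06995412] [-13.43104624  -1.29246617  13.49006322] [-0.08814506  2.43947838 -0.0106225 ]
```

View pics/m7.png

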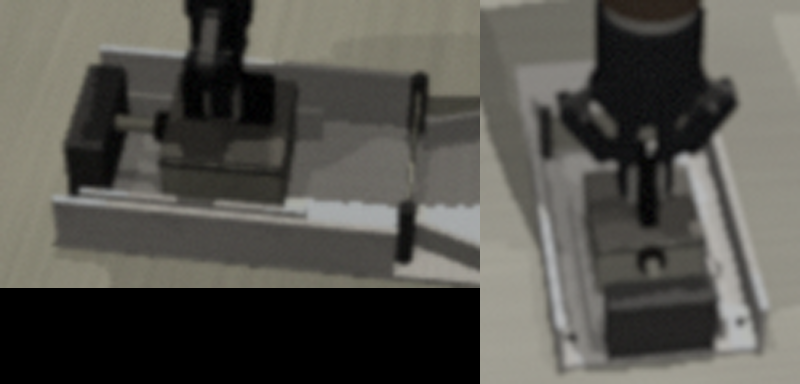

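The tub is flat against the bumper with the flaps shut behind it. I'll ease off the load, let go, and rise.

Emit:
move_arm(
  moves=[
    [[-0.001, 0, 0.0003, 0, 5], [-0.002, 0, 0.0006, 0, 5], [-0.003, 0, 0.0008, 0, 5], [-0.003, 0, 0.0008, 0, 5]],
  ],
)

```text
clock: 22.9
eef_pos: [0.6794, 0.0998, 0.0699]
tool_rot: [-0.016, 1.0, 0.0, -0.0]
ft_force: [-5.4, 0.3, 6.3]
grip_width: 0.0131
grasp_force: 61.9
```

Emit:
move_arm(
  moves=[
    [[0, 0, 0, 0, 60], [0, 0, 0, 0, 60], [0, 0, 0, 0, 60], [0, 0, 0, 0, 60], [0, 0, 0, 0, 60]],
  ],
)

```text
clock: 23.52
eef_pos: [0.6801, 0.0996, 0.0694]
tool_rot: [-0.016, 1.0, -0.0, 0.0]
ft_force: [0.1, -0.3, 0.4]
grip_width: 0.0511
grasp_force: 0.0
```

Emit:
move_arm(
  moves=[
    [[0, 0, 0.01, 0, 60], [0, 0, 0.03, 0, 60], [0, 0, 0.06, 0, 60], [0, 0, 0.1, 0, 60], [0, 0, 0.14, 0, 60]],
  ],
)

```text
clock: 24.15
eef_pos: [0.6799, 0.0997, 0.2116]
tool_rot: [-0.016, 1.0, 0.0, 0.0]
ft_force: [0.3, 0.5, -0.3]
grip_width: 0.0515
grasp_force: 0.0
```

Emit:
move_arm(
  moves=[
    [[-0.04, 0, 0.04, 0, 60], [-0.09, 0, 0.06, 0, 60], [-0.14, 0, 0.06, 0, 60], [-0.14, 0, 0.06, 0, 60]],
  ],
)

```text
clock: 24.65
eef_pos: [0.5356, 0.0994, 0.2705]
tool_rot: [-0.016, 1.0, -0.0, -0.001]
ft_force: [0.3, 0.3, 0.1]
grip_width: 0.0513
grasp_force: 0.0
```

```bash
python3 - <<'E'
from h import *
o,c=grab('side','s8');o2,c2=grab('scene','c8');print(o['eef_pos'],o['ft_force'])
a=cv2.resize(c['color'][185:275,180:330],None,fx=3.2,fy=3.2,interpolation=2);b=cv2.resize(c2['color'][160:280,230:330],None,fx=3.2,fy=3.2,interpolation=2)
im=np.zeros((384,800,3),np.uint8);im[:288,:480]=a;im[:384,480:]=b
cv2.imwrite('pics/m8.png',im[:,:,::-1])
E
```

```text
[0.53562043 0.09936767 0.27050924] [0.32464964 0.30683939 0.07017912]
```

View pics/m8.png

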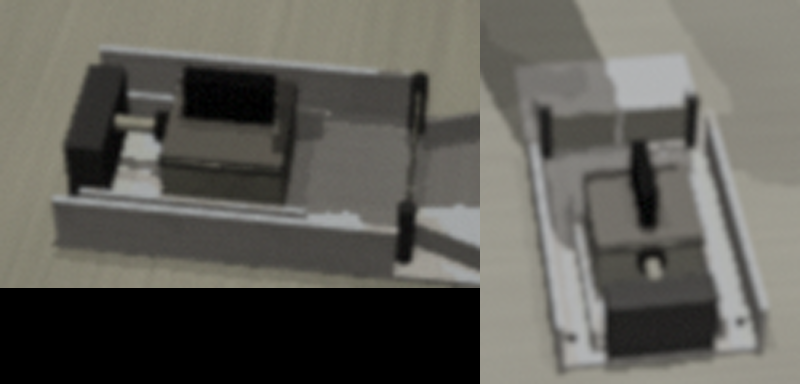

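The tub stands square against the bumper and the flaps are shut (scene crop (545–695,125)). The gripper is clear of everything.

```bash
python3 -c "
from workcell import job
print(job.job_done())"
```

```text
the job is handed in; nothing more can be done
None
```

The job is handed in at about 25 s on the robot's clock: the tub pushed through the flaps, leaned on the bumper at an estimated 10 N for over a second, and now stands released against it, with the flaps looking shut in the last pictures; no verdict was shown.

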